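Set the bench work stop and lock it

ROBOT

A 6-joint arm with a two-finger parallel gripper is mounted at the origin on the work surface. World frame = base frame: x ahead of the robot, y to its left, z up, the work surface at z = 0. Lengths are in m, angles in rad, forces in N, time in s.
With the tool pointing down it reaches from about 0.35 to 0.775 m from the base axis. Payload 7.3 kg.
Tool frame: the origin (TCP) lies between the finger pads; the fingertips stand 17 mm ahead of it and the grasp point (between the pads) lies 2 mm behind it (manip.finger_overhang is the distance from the TCP to the fingertips, in m); z points along the fingers, y is the direction in which the jaws open and shut (so a half turn about z gives the same grasp; the last joint's range is limited). The gripper opens to 92 mm and grips with 3 to 60 N. Pads are 19 mm wide; open, the fingers measure 130 mm over their backs; the gripper's body (75 mm by 190 mm) begins 47 mm behind the grasp point.
Start: joints at [-1.476, 0.342, 1.524, -0, 1.275, -0.146], TCP at [0.125, -0.51, 0.209] pointing down, gripper open.
Joint ranges: [-2.53, 2.53], [-0.77, 2.02], [0.04, 2.7], [-1, 4.14], [0.28, 2.66], [-3.11, 3.11]. Speed limits (rad/s): [2.57, 2.57, 3.14, 3.14, 3.14, 3.14].

INTERFACE

Orientations are given as a 3x3 rotation matrix whose columns are the frame's x, y, z axes.
In Python, from bench import manip gives the robot as it stands.
- The arm moves only by the tool drive_tool, never from a script. Its arguments are lists of equal length, an entry for each row: "dp": the shift along the tool's x, y, z in m, a list of three; "delta_rot": the turn, a rotation vector about the tool's x, y, z in degrees, a list of three. A call has 1 to 20 rows; each row shifts and turns the commanded pose from where the row before left it, along the tool's axes as they then stand; what a row does not reach is not made up. A row lasts 1/12 s, in which the tool goes at most 41.7 mm and 7.16 degrees, less where a joint would pass 70% of its speed; a pose out of reach is approached as far as the arm can. A call with a gripper value outside its range is refused whole. "hand" is the closure, from 0 (fully open) to 1 (shut), set as the call begins (left out, the last holds). The fingers move at their own pace and stop on an object; "squeeze" is the grip in N (left out, the last holds). Time passes only in rows, so rows that do not move let the fingers close. It gives the time, the measured TCP pose, the force and the opening at its end, in the units of the state.
- manip.read_state(): the state, without advancing time (a new reading comes with each control period).
- manip.snapshot(name): name is "scene" or "side" or "wrist"; returns the picture (480x640x3 uint8, blue, green, red); there is no depth.
- manip.camera_params(name): a dict with "K" (3x3 intrinsics, pixels), "R" (3x3) and "t" (3): a world point X has camera coordinates R X + t. Camera axes: x right, y down, z forward; pixel columns grow to the right and rows downward; lengths in m; the calibration is good to about 2 mm. A picture is of the moment at which its call begins: read the wrist's pose just before it. camera_params takes no time and is no camera call; for the wrist camera it gives the pose at the moment of the call.
- manip.job_done(): hands the job in, once; it reports no verdict.
The state is a dict: "t": time; "q": joint angles; "qd": joint speeds; "joint_efforts": joint torques, N m; "eef_pos": TCP position; "tcp_rot": TCP orientation; "ft_force": force on the tool from outside, world axes, zero at the start; "ft_torque": the same for the moment, N m; "opening": finger opening in m.
Only numpy, scipy, OpenCV 4.12 (cv2) and the standard library are available. Lean on these libraries where they do the work, as an engineer would, in place of code of your own. Each camera call takes 0.05 s, during which the arm holds its last target. There are 200 camera calls.

TASK

Turn the black knob of the work stop until its pointed nose lines up with the small steel tab on the rim of the dial, and let go of it. Then swing the lever of the lock ring below it clockwise (seen from above) up to its seat and pull it firmly tight by feel: the gap between the two clamp ears must close a little, but do not force it until they nearly meet. Keep the knob on its setting, and leave the aluminium blanks, the steel block and the spanner where they lie.

Things in the scene. Friction and masses are not known exactly. Their poses are not given: they have to be found in the camera images.
- stop: Work-stop head, a grey block bolted to the bench at any yaw, 45 mm high; origin on the bench under its vertical axis. On that axis, going up: clamp collar, lock ring (z 50 to 61 mm), fixed dial (68 mm across, top at z 68), knob. In its frame the block covers x -83 to 43, y -42 to 42 mm; the ears and the stop rod are at its -x side.
- knob: Black knob; origin on the axis at bench level. Grip bar 14 mm thick, 38 mm long (17 mm ahead of the axis, 21 behind), z 75 to 105 mm, on a disc 42 mm across (z 69 to 75). The x axis lies along the bar, towards the nose. Turning takes 0.1 N m; it stays where left. Travel: 1.7 rad clockwise to 1.0 rad anticlockwise (from above) of the head's x axis.
- pointer (a point): Pointed nose at one end of the knob's bar, low down (top at z 87; a pale line on the bar's top, from 8 mm behind to 16 mm ahead of the axis, runs towards it), 24 mm from the axis, 81 mm above the bench; its x axis points outward from the axis through the nose. At the start it stands 0.5 to 1.5 rad clockwise (from above) of the tab.
- flag_tip (a point): Small steel tab clipped on the dial's rim (dark, 8 mm wide, 25 to 48 mm from the axis, top at z 74), which marks the setting; the point is 40 mm from the axis, its x axis points outward through the tab. Within 0.35 rad of the head's x axis; it does not move. The knob is set when nose and tab point the same way within 0.1 rad.
- lever_pin (a point): Top centre of the upright steel pin (14 mm diameter, z 50 to 82 mm) at the end of the lock ring's flat lever (11 mm wide, z 50 to 57), 75 mm from the axis; x axis outward along the lever. The lever reaches beyond the block: fingers can go on both sides of the pin, down to 25 mm above the bench. Clockwise from above tightens.
- ring_center (a point): Centre of the lock ring on the axis, 55 mm above the bench; x axis along the lever. It first turns freely (under 0.1 N m) by 0.5 to 1.1 rad to its seat, where the lever stands within 0.45 rad of the head's x axis; the seat cannot be seen beforehand, only felt. There the resistance jumps to 0.5 N m (7 N at the pin).
- ear_fixed (a point): Inner face of the fixed clamp ear (steel, 14 x 8 x 14 mm), 44 mm behind the axis, 52 mm above the bench. Past the seat the resistance rises by 4 N m per rad. Tight: 0.05 rad or more past the seat (0.7 N m, 9.3 N at the pin). Overtightened: 0.18 rad past it (1.2 N m, 16 N at the pin). Released it stays tight, at most 0.12 rad past the seat.
- ear_moving (a point): Inner face of the clamp ear on the collar, facing the fixed one. The distance of the two points is 12 mm when slack and, past the seat, shrinks by 44 mm per rad of tightening; tight is under 10 mm, overtightened under 4 mm.
- blank_a: Loose turned aluminium ring blank, 62 mm across, 24 mm high; origin at the centre of its underside. Leave alone.
- blank_b: Second ring blank, same size. Leave alone.
- gauge_block: Loose steel block 75 x 35 x 35 mm; origin at the centre of its underside. Leave alone.
- spanner: Loose spanner 170 mm long, lying flat along its x axis. Leave alone.
There are look-alikes about, which are no part of the job. Of the things that look like the stop, the middle-sized one is meant.

How it is judged:
By the outcome, as a careful person would: the job done as asked, in the order asked, and still so for the second after the job is handed in, with the robot touching nothing.
It also fails if it takes over 64 s, if anything falls off the work surface, if the arm or the gripper's body presses on something with over 40 N, if the wrist force passes 120 N, or if a joint passes its speed limit or range.

## Working session

There is one attempt and no reset: what is moved stays moved. The work goes in short steps, Python scripts to look and compute and a tool call to move; the robot and the scene stay as the last step left them, time stands still between calls to the robot, and variables do not carry over. Pictures are saved under pics/ and viewed, about 8 in all and at most 12, crops included, and the job is handed in when it is done.

Besides the shell and the picture viewer there is one more tool, called after ">>>" as name(argument=value, ...) on one line, values as JSON. drive_tool: Moves the arm, as the interface text tells. Its arguments: {"type":"object","properties":{"dp":{"type":"array"},"delta_rot":{"type":"array"},"hand":{"type":"number"},"squeeze":{"type":"number"}},"required":["dp","delta_rot"]}

```bash
ls; mkdir -p pics; python3 - <<'E'
from bench import manip
import cv2
for n in("scene","side"):
    cv2.imwrite(f"pics/{n}0.png",manip.snapshot(n))
    p=manip.camera_params(n);print(n,p)
s=manip.read_state();print(s["t"],s["eef_pos"],s["tcp_rot"],s["opening"],manip.finger_overhang)
E
```

```text
pics
scene {'K': array([[491.55441586,   0.        , 320.29760113],
       [  0.        , 491.55441586, 234.3133209 ],
       [  0.        ,   0.        ,   1.        ]]), 'R': array([[-0.77087526,  0.6368852 , -0.01133912],
       [ 0.44969132,  0.53151881, -0.71781994],
       [-0.45114195, -0.55844873, -0.69613645]]), 't': array([ 0.4061092 , -0.1878367 ,  1.21420262])}
side {'K': array([[515.27888869,   0.        , 323.66435428],
       [  0.        , 515.27888869, 235.89988474],
       [  0.        ,   0.        ,   1.        ]]), 'R': array([[ 0.95407582, -0.29921685,  0.01444338],
       [-0.22424646, -0.74533354, -0.62784667],
       [ 0.19862743,  0.59577445, -0.77820303]]), 't': array([-0.49958982,  0.17924084,  0.88652512])}
0.1 [ 0.12518152 -0.50944788  0.20832324] [[ 9.71145854e-01  2.38486297e-01 -1.32385226e-04]
 [ 2.38486251e-01 -9.71144906e-01  1.37074282e-03]
 [ 1.98338140e-04 -1.36276326e-03 -9.99999052e-01]] 0.09165741091100096 0.017
```

View pics/scene0.png

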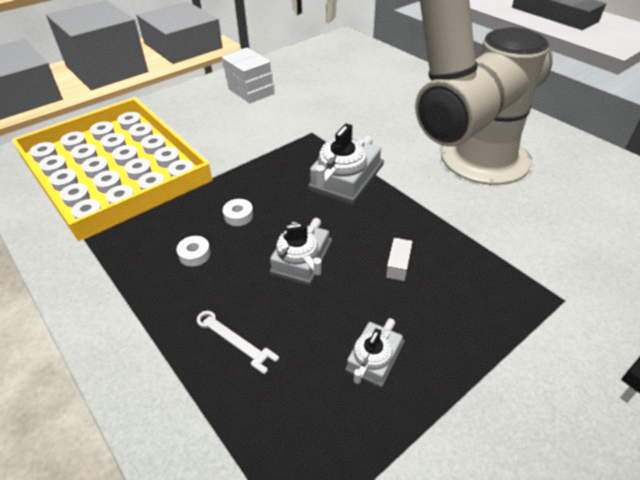

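View pics/side0.png

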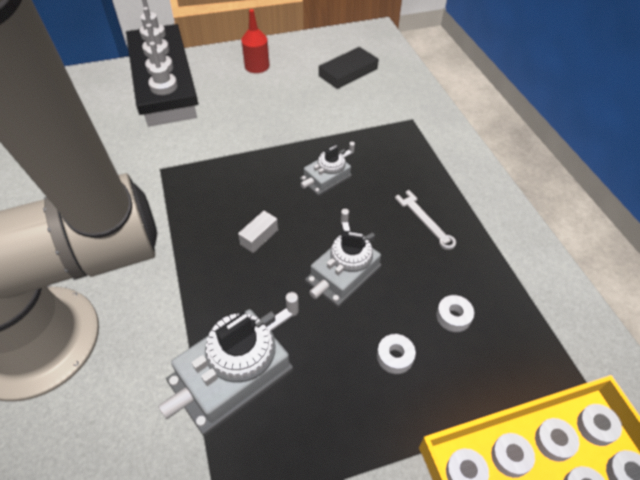

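Three stops are visible. In the scene view they are at (343,155), (298,243) and (375,348); in the side view at (238,345), (350,250) and (330,160). I'll triangulate them and measure the dial diameters to pick the middle-sized one.

```bash
cat > h.py <<'E'
import numpy as np, cv2
def ray(p,uv):
    d=p["R"].T@np.linalg.solve(p["K"],[uv[0],uv[1],1.]); return -p["R"].T@p["t"], d
def onz(p,uv,z):
    c,d=ray(p,uv); return c+d*(z-c[2])/d[2]
def tri(p1,a,p2,b):
    c,d=ray(p1,a);e,f=ray(p2,b)
    s=np.linalg.lstsq(np.c_[d,-f],e-c,rcond=None)[0]
    P,Q=c+s[0]*d,e+s[1]*f; return (P+Q)/2,np.linalg.norm(P-Q)
def proj(p,X):
    x=p["K"]@(p["R"]@np.asarray(X)+p["t"]); return x[:2]/x[2]
E
python3 - <<'E'
from bench import manip
from h import *
s,d=manip.camera_params("scene"),manip.camera_params("side")
for n,a,b in(("large",(343,155),(238,345)),("mid",(297,244),(351,251)),("small",(374,350),(331,160))):
    X,e=tri(s,a,d,b);print(n,X.round(3),round(e,4))
# dial width in side: px
for n,l,r,z in(("large",(204,345),(273,345),.09),("mid",(331,251),(373,251),.065),("small",(317,160),(346,160),.05)):
    print(n,np.linalg.norm(onz(d,l,z)-onz(d,r,z)).round(4))
im=cv2.imread("pics/side0.png")[190:310,285:415];im2=cv2.imread("pics/scene0.png")[200:290,250:350]
A=cv2.resize(im,(500,460),interpolation=cv2.INTER_CUBIC);B=cv2.resize(im2,None,fx=3,fy=460/90,interpolation=cv2.INTER_CUBIC)
cv2.imwrite("pics/crop1.png",np.hstack([A,B]))
E
```

```text
large [ 0.334 -0.154  0.079] 0.0016
mid [ 0.57  -0.016  0.058] 0.0007
small [0.614 0.238 0.046] 0.0009
large 0.1052
mid 0.0764
small 0.0624
```

View pics/crop1.png

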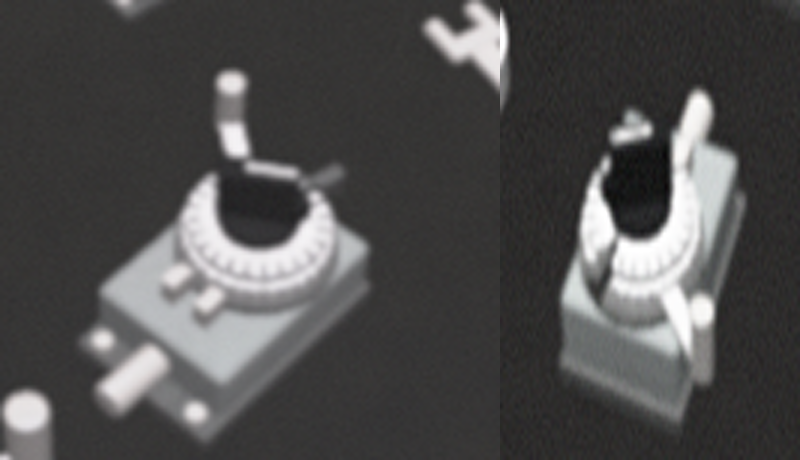

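The middle-sized stop is the one at about (0.57, -0.016): scene (298,243), side (350,250). Its dial measures about 70 mm, against 105 and 62 mm for the others. The crop shows the tab at crop (330,178), the lever pin at (231,78) and the rod at lower left.

```bash
python3 - <<'E'
from bench import manip
from h import *
d=manip.camera_params("side");f=lambda x,y:(285+x*.26,190+y*120/460)
c=onz(d,f(257,245),.068) # dial ellipse rough
for n,uv,z in(("dial",(257,228),.068),("pin",(231,75),.082),("tabend",(343,172),.074),("rodend",(112,395),.055),("ears",(195,290),.059)):
    X=onz(d,f(*uv),z);v=X-np.array([.57,-.016,0]);print(n,X.round(3),"r",np.hypot(*v[:2]).round(3),"ang",np.degrees(np.arctan2(v[1],v[0])).round(1))
w=manip.camera_params("wrist");s=manip.read_state();R=s["tcp_rot"];C=-w["R"].T@w["t"]
print("cam in tool",R.T@(C-s["eef_pos"]),"axes",(R.T@w["R"].T).round(3),w["K"])
E
```

```text
dial [ 0.569 -0.021  0.068] r 0.005 ang -95.9
pin [0.584 0.062 0.082] r 0.08 ang 79.6
tabend [ 0.618 -0.005  0.074] r 0.049 ang 12.4
rodend [ 0.48  -0.083  0.055] r 0.112 ang -143.6
ears [ 0.533 -0.041  0.059] r 0.045 ang -146.5
cam in tool [ 0.0691453   0.00033303 -0.17624366] axes [[ 0.    -0.966 -0.26 ]
 [ 1.     0.     0.   ]
 [-0.    -0.26   0.966]] [[351.57099134   0.         320.02854942]
 [  0.         351.57099134 235.19421423]
 [  0.           0.           1.        ]]
```

>>> drive_tool(dp=[[0.0306,-0.0208,-0.0026],[0.0306,-0.0208,-0.0026],[0.0306,-0.0208,-0.0026],[0.0306,-0.0208,-0.0026],[0.0306,-0.0208,-0.0026],[0.0306,-0.0208,-0.0026],[0.0306,-0.0208,-0.0026],[0.0306,-0.0208,-0.0026],[0.0306,-0.0208,-0.0026],[0.0306,-0.0208,-0.0026],[0.0306,-0.0208,-0.0026],[0.0306,-0.0208,-0.0026],[0.0306,-0.0208,-0.0026],[0.0306,-0.0208,-0.0026],[0.0306,-0.0208,-0.0026],[0.0306,-0.0208,-0.0026],[0.0306,-0.0208,-0.0026],[0.0306,-0.0208,-0.0026],[0,0,0],[0,0,0]], delta_rot=[[0,0,0],[0,0,0],[0,0,0],[0,0,0],[0,0,0],[0,0,0],[0,0,0],[0,0,0],[0,0,0],[0,0,0],[0,0,0],[0,0,0],[0,0,0],[0,0,0],[0,0,0],[0,0,0],[0,0,0],[0,0,0],[0,0,0],[0,0,0]])

```text
t: 1.77
eef_pos: [0.5713, -0.0133, 0.2547]
tcp_rot: [[0.97, 0.242, -0.002], [0.242, -0.97, 0.0], [-0.001, -0.0, -1.0]]
ft_force: [-1.4, -0.1, -0.5]
opening: 0.0916
```

```bash
python3 - <<'E'
from bench import manip
from h import *
import json
s=manip.read_state();w=manip.camera_params("wrist");im=manip.snapshot("wrist")
cv2.imwrite("pics/w1.png",im)
json.dump({k:np.asarray(v).tolist() for k,v in w.items()},open("w1.json","w"))
p=proj(w,[.57,-.018,.068]);print(s["t"],s["eef_pos"],s["tcp_rot"].round(3),p)
x,y=np.clip(p.astype(int)-[130,105],0,[380,270])
cv2.imwrite("pics/w1c.png",cv2.resize(im[y:y+210,x:x+260],None,fx=3,fy=2.85 and 3,interpolation=cv2.INTER_CUBIC)[:600,:780]);print(x,y)
E
```

```text
1.7667 [ 0.57129764 -0.01333737  0.25466814] [[ 0.97   0.242 -0.002]
 [ 0.242 -0.97   0.   ]
 [-0.001 -0.    -1.   ]] [323.79313786 210.73971176]
193 105
```

View pics/w1c.png

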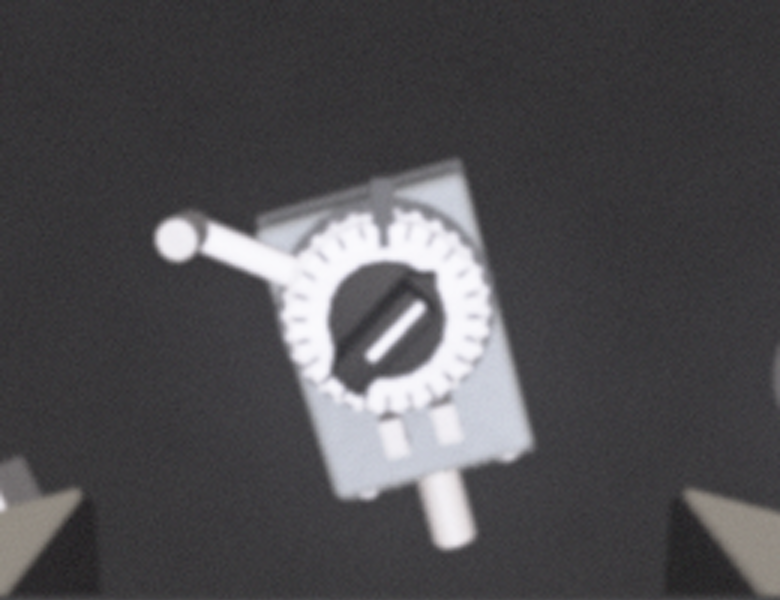

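The crop shows the dial centre at about (388,309), the pale line from (370,357) to (424,303), the tab at (382,180–240) and the pin top at (177,240).

```bash
python3 - <<'E'
from h import *
import json
w={k:np.array(v) for k,v in json.load(open("w1.json")).items()}
f=lambda x,y:(193+x/3,105+y/3)
im=cv2.imread("pics/w1.png");g=im.min(2);m=(g>205).astype(np.uint8)
P=lambda u,z:onz(w,f(*u),z)
C=P((388,309),.068);a,b=P((368,359),.105),P((425,302),.105)
print("dial",C.round(4),"line axis est",(a+(b-a)/3).round(4),"len",np.linalg.norm(b-a).round(4))
A=lambda v:np.degrees(np.arctan2(v[1],v[0])).round(1)
print("knob",A(b-a))
ax=(C[:2]+(a+(b-a)/3)[:2])/2
for n,u,z in(("tabend",(381,180),.074),("tabin",(383,240),.074),("pin",(177,240),.082),("rod",(455,540),.05)):
    X=P(u,z)[:2];print(n,X.round(4),np.hypot(*(X-ax)).round(4),A(X-ax))
t=P((381,180),.074)-P((383,240),.074);print("tab dir",A(t))
l=P((340,495),.045)-P((258,222),.045);r=P((533,445),.045)-P((460,165),.045);print("block sides",A(-l),A(-r))
E
```

```text
dial [ 0.5725 -0.0158  0.068 ] line axis est [ 0.5694 -0.0159  0.105 ] len 0.0256
knob -30.3
tabend [ 0.6152 -0.0026] 0.0462 16.6
tabin [ 0.5961 -0.0081] 0.0263 17.2
pin [0.5806 0.0581] 0.0746 82.6
rod [ 0.487  -0.0642] 0.0969 -150.1
tab dir 15.9
block sides 29.2 29.9
```

>>> drive_tool(dp=[[-0.0009,0.0024,0.012],[0,0,0.012],[0,0,0.012],[0,0,0.012],[0,0,0.012],[0,0,0.012],[0,0,0.012],[0,0,0],[0,0,0]], delta_rot=[[0,0,6.34],[0,0,6.34],[0,0,6.34],[0,0,6.34],[0,0,6.34],[0,0,6.34],[0,0,6.34],[0,0,0],[0,0,0]], hand=0.55, squeeze=15)

```text
t: 2.57
eef_pos: [0.5696, -0.0185, 0.1715]
tcp_rot: [[0.862, -0.507, -0.002], [-0.507, -0.862, -0.0], [-0.001, 0.001, -1.0]]
ft_force: [-0.3, 0.3, -0.5]
opening: 0.042
```

```bash
python3 - <<'E'
from bench import manip
from h import *
s=manip.read_state();w=manip.camera_params("wrist");im=manip.snapshot("wrist")
cv2.imwrite("pics/w2.png",im);R=s["tcp_rot"]
print(s["t"],s["eef_pos"],R.round(3),s["opening"],"yaw",np.degrees(np.arctan2(R[1,0],R[0,0])))
g=im.min(2);x,y=proj(w,[.571,-.0158,.105]);print(x,y,proj(w,[.571,-.0158,.068]))
m=np.zeros_like(g);X,Y=int(x),int(y);m[max(0,Y-45):Y+45,X-45:X+45]=(g[max(0,Y-45):Y+45,X-45:X+45]>150)*255
for c in cv2.findContours(m,0,2)[0]:
    if cv2.contourArea(c)>25:
        (cx,cy),sz,an=cv2.minAreaRect(c);b=cv2.boxPoints(((cx,cy),sz,an))
        W=np.array([onz(w,q,.105) for q in b]);e=[W[1]-W[0],W[2]-W[1]];l=max(e,key=np.linalg.norm)
        print(cv2.contourArea(c),(cx,cy),sz,W.mean(0).round(4),[np.linalg.norm(v).round(4) for v in e],np.degrees(np.arctan2(l[1],l[0])).round(1))
E
```

```text
2.5667 [ 0.56963834 -0.01848257  0.17150066] [[ 0.862 -0.507 -0.002]
 [-0.507 -0.862 -0.   ]
 [-0.001  0.001 -1.   ]] 0.04199626840884806 yaw -30.483219945040634
314.75644787225474 240.90728418100028 [315.34057138 228.41185804]
152.0 (314.95465087890625, 237.5020751953125) (33.14759063720703, 5.494327068328857) [ 0.573  -0.0171  0.105 ] [np.float64(0.0039), np.float64(0.0246)] 151.9
34.5 (357.1999816894531, 200.4000244140625) (14.310833930969238, 5.366562843322754) [ 0.5812 -0.0563  0.105 ] [np.float64(0.0037), np.float64(0.0101)] 177.2
3880.0 (313.5, 239.5) (89.0, 89.0) [ 0.5714 -0.015   0.105 ] [np.float64(0.0617), np.float64(0.0665)] 151.1
```

>>> drive_tool(dp=[[-0.001,-0.0028,0.0151],[0,0,0.0151],[0,0,0.0151],[0,0,0.0151],[0,0,0.0151],[0,0,0],[0,0,0]], delta_rot=[[0,0,0],[0,0,0],[0,0,0],[0,0,0],[0,0,0],[0,0,0],[0,0,0]])

```text
t: 3.2
eef_pos: [0.5711, -0.0148, 0.0967]
tcp_rot: [[0.862, -0.508, -0.0], [-0.508, -0.862, -0.0], [0.0, 0.0, -1.0]]
ft_force: [0.2, -0.7, 0.2]
opening: 0.0411
```

>>> drive_tool(dp=[[0,0,0],[0,0,0],[0,0,0],[0,0,0],[0,0,0],[0,0,0]], delta_rot=[[0,0,0],[0,0,0],[0,0,0],[0,0,0],[0,0,0],[0,0,0]], hand=1, squeeze=30)

```text
t: 3.7
eef_pos: [0.5712, -0.0146, 0.0965]
tcp_rot: [[0.861, -0.509, 0.0], [-0.509, -0.861, -0.0], [0.0, -0.0, -1.0]]
ft_force: [-0.0, -0.0, -0.1]
opening: 0.0057
```

```bash
python3 - <<'E'
from bench import manip
from h import *
s=manip.read_state();print(s["opening"],s["ft_force"],s["t"])
a=manip.snapshot("wrist");b=manip.snapshot("side")
cv2.imwrite("pics/c3.png",np.hstack([cv2.resize(a[140:440,140:500],(400,333)),cv2.resize(b[190:310,285:415],(360,333),interpolation=3)]))
E
```

```text
0.005698278318654627 [-0.01720264 -0.01974673 -0.07445798] 3.7
```

View pics/c3.png

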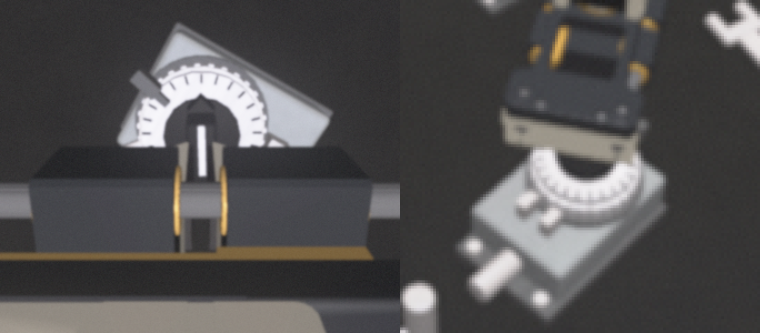

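>>> drive_tool(dp=[[0,0,0],[0,0,0],[0,0,0]], delta_rot=[[0,0,-5],[0,0,-5],[0,0,0]])

```text
t: 4.05
eef_pos: [0.5711, -0.0145, 0.0961]
tcp_rot: [[0.937, -0.349, -0.0], [-0.349, -0.937, -0.0], [-0.0, 0.0, -1.0]]
ft_force: [0.3, 0.1, -1.0]
opening: 0.0002
```

```bash
python3 - <<'E'
from bench import manip
from h import *
s=manip.read_state();R=s["tcp_rot"];print(s["opening"],s["ft_force"],s["ft_torque"],s["t"],"yaw",np.degrees(np.arctan2(R[1,0],R[0,0])))
a=manip.snapshot("wrist")
cv2.imwrite("pics/c4.png",cv2.resize(a[140:340,200:440],(720,600),interpolation=3))
E
```

```text
0.00024164135288867557 [ 0.25118664  0.05673122 -0.96255181] [ 0.04795966 -0.01933644 -0.02330913] 4.05 yaw -20.400791644739865
```

View pics/c4.png

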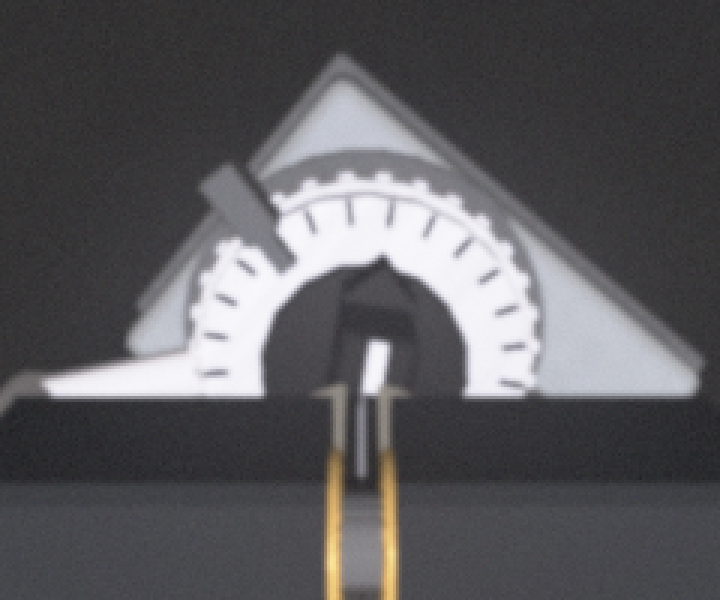

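The fingers closed to 0 and the knob didn't turn, so they are empty. I'll check the heights by triangulation and a marked side view.

```bash
python3 - <<'E'
from bench import manip
from h import *
import json
s=manip.read_state();b=manip.snapshot("side");d=manip.camera_params("side")
w1={k:np.array(v) for k,v in json.load(open("w1.json")).items()}
# line centre: wrist image 1 vs scene/side start pictures (line end pixels from crop1: (272,170))
c=proj(w1,[.5735,-.0175,.105]);print("w1 line pred z.105",c,"seen",(325.2,215.2),"pred z.075",proj(w1,[.5735,-.0175,.075]))
print("side line pred z.105/.09/.075",[proj(d,[.5735,-.0175,z]).round(1) for z in(.105,.09,.075)],"seen",(285+272*.26,190+170*.261))
print(tri(w1,(325.2,215.2),d,(285+272*.26,190+170*.261)))
o=cv2.resize(b[160:300,270:430],(800,600)[::1] if 0 else (684,600),interpolation=3);k=684/160
for X in([*s["eef_pos"][:2],.079],[*s["eef_pos"][:2],.143],[*s["eef_pos"][:2],.105]):
    u=(proj(d,X)-[270,160])*k;print(u);cv2.circle(o,tuple(int(q) for q in u),4,(0,0,255),1)
cv2.imwrite("pics/s5.png",o)
E
```

```text
w1 line pred z.105 [324.57629628 214.69674159] seen (325.2, 215.2) pred z.075 [324.22163868 208.69942277]
side line pred z.105/.09/.075 [array([354.5, 234.6]), array([354. , 239.9]), array([353.5, 245.1])] seen (355.72, 234.37)
(array([ 0.57437351, -0.01854682,  0.10708201]), np.float64(0.0018319287431164243))
[349.72686023 353.88369991]
[358.84986161 254.96562501]
[353.31258577 315.00471124]
```

View pics/s5.png

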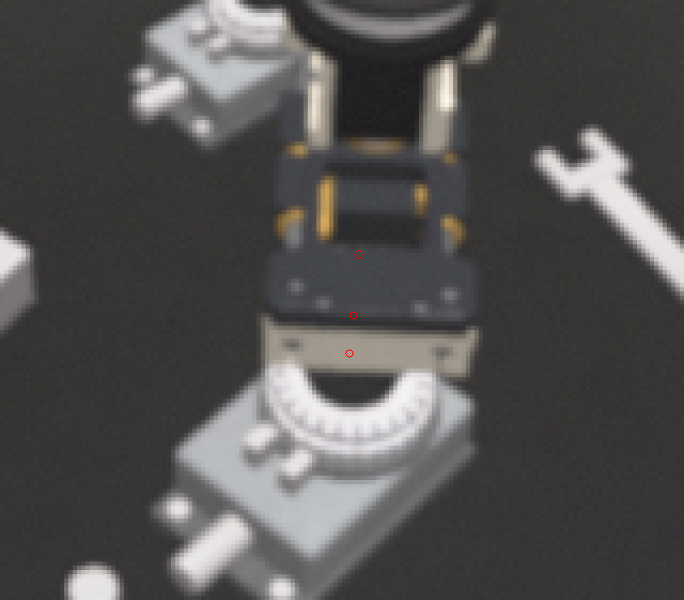

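The bar top really is at z of about 0.105–0.107. In the wrist pictures the fingertip edge works out to about 20–26 mm *behind* the TCP (z of about 0.115–0.12 now), so the tips are above the bar, not 17 mm ahead as stated. I'll probe down gently with the fingers closed to confirm by force.

>>> drive_tool(dp=[[0,0,0.0015],[0,0,0.0015],[0,0,0.0015],[0,0,0]], delta_rot=[[0,0,0],[0,0,0],[0,0,0],[0,0,0]])

```text
t: 4.48
eef_pos: [0.5708, -0.0145, 0.0912]
tcp_rot: [[0.936, -0.352, -0.001], [-0.352, -0.936, 0.0], [-0.001, 0.0, -1.0]]
ft_force: [0.2, 0.1, -0.5]
opening: 0.0003
```

>>> drive_tool(dp=[[0,0,0.0015],[0,0,0.0015],[0,0,0]], delta_rot=[[0,0,0],[0,0,0],[0,0,0]])

```text
t: 4.73
eef_pos: [0.5709, -0.0145, 0.0883]
tcp_rot: [[0.936, -0.352, -0.001], [-0.352, -0.936, 0.0], [-0.001, 0.0, -1.0]]
ft_force: [-0.4, 0.2, -0.7]
opening: 0.0005
```

>>> drive_tool(dp=[[0,0,0.0015],[0,0,0.0015],[0,0,0]], delta_rot=[[0,0,0],[0,0,0],[0,0,0]])

```text
t: 4.98
eef_pos: [0.5713, -0.0146, 0.0874]
tcp_rot: [[0.936, -0.352, 0.001], [-0.352, -0.936, -0.0], [0.001, -0.0, -1.0]]
ft_force: [-3.9, 1.0, 11.6]
opening: 0.0003
```

>>> drive_tool(dp=[[0,0,0.0015],[0,0,0.001],[0,0,0]], delta_rot=[[0,0,0],[0,0,0],[0,0,0]])

```text
t: 5.23
eef_pos: [0.5716, -0.0146, 0.0872]
tcp_rot: [[0.936, -0.351, 0.003], [-0.351, -0.936, -0.001], [0.003, -0.0, -1.0]]
ft_force: [-9.5, 2.6, 27.5]
opening: 0.0003
```

Contact came at TCP z 0.0875 on a bar top at 0.105. So the tips sit 17.5 mm *behind* the reported TCP, and I'll use tip z = TCP z + 0.0175 from here. Next I'll back off, open, turn back and go deeper.

>>> drive_tool(dp=[[0,0,-0.015],[0,0,0],[0,0,0],[0,0,0],[0,0,0],[0,0,0]], delta_rot=[[0,0,0],[0,0,4.5],[0,0,4.5],[0,0,0],[0,0,0],[0,0,0]], hand=0.55)

```text
t: 5.73
eef_pos: [0.571, -0.0145, 0.098]
tcp_rot: [[0.871, -0.492, -0.0], [-0.492, -0.871, -0.0], [-0.0, 0.0, -1.0]]
ft_force: [-1.1, 0.1, -0.5]
opening: 0.0362
```

>>> drive_tool(dp=[[0,0,0.01],[0,0,0.01],[0,0,0.008],[0,0,0.006],[0,0,0]], delta_rot=[[0,0,0],[0,0,0],[0,0,0],[0,0,0],[0,0,0]])

```text
t: 6.15
eef_pos: [0.5698, -0.0144, 0.062]
tcp_rot: [[0.87, -0.494, -0.004], [-0.494, -0.87, 0.001], [-0.004, 0.001, -1.0]]
ft_force: [-0.5, 0.0, 0.4]
opening: 0.0416
```

>>> drive_tool(dp=[[0,0,0],[0,0,0],[0,0,0],[0,0,0],[0,0,0],[0,0,0],[0,0,0],[0,0,0]], delta_rot=[[0,0,0],[0,0,0],[0,0,0],[0,0,0],[0,0,0],[0,0,0],[0,0,0],[0,0,0]], hand=1, squeeze=30)

```text
t: 6.82
eef_pos: [0.571, -0.0152, 0.0646]
tcp_rot: [[0.87, -0.494, 0.0], [-0.494, -0.87, -0.001], [0.001, 0.001, -1.0]]
ft_force: [-2.6, -4.1, 3.7]
opening: 0.0136
```

Gripped: the opening reads 13.6 mm. Now I'll turn it +46.4°.

>>> drive_tool(dp=[[0,0,0],[0,0,0],[0,0,0],[0,0,0],[0,0,0],[0,0,0],[0,0,0],[0,0,0],[0,0,0],[0,0,0],[0,0,0],[0,0,0]], delta_rot=[[0,0,-4.64],[0,0,-4.64],[0,0,-4.64],[0,0,-4.64],[0,0,-4.64],[0,0,-4.64],[0,0,-4.64],[0,0,-4.64],[0,0,-4.64],[0,0,-4.64],[0,0,0],[0,0,0]])

```text
t: 7.82
eef_pos: [0.5711, -0.0147, 0.0646]
tcp_rot: [[0.958, 0.287, 0.0], [0.287, -0.958, -0.0], [0.0, 0.0, -1.0]]
ft_force: [-2.5, -3.4, 5.6]
opening: 0.014
```

```bash
python3 - <<'E'
from bench import manip
from h import *
s=manip.read_state();w=manip.camera_params("wrist");R=s["tcp_rot"];print(s["t"],s["eef_pos"],s["opening"],s["ft_force"],s["ft_torque"],"yaw",np.degrees(np.arctan2(R[1,0],R[0,0])))
a=manip.snapshot("wrist");cv2.imwrite("pics/w6.png",a)
cv2.imwrite("pics/c6.png",cv2.resize(a[100:340,180:460],(700,600),interpolation=3))
E
```

```text
7.8167 [ 0.57111524 -0.01467796  0.06459662] 0.01401592997549461 [-2.5479566  -3.38419953  5.56470662] [-0.47783859  0.48540428  0.09417025] yaw 16.686083340626862
```

View pics/c6.png

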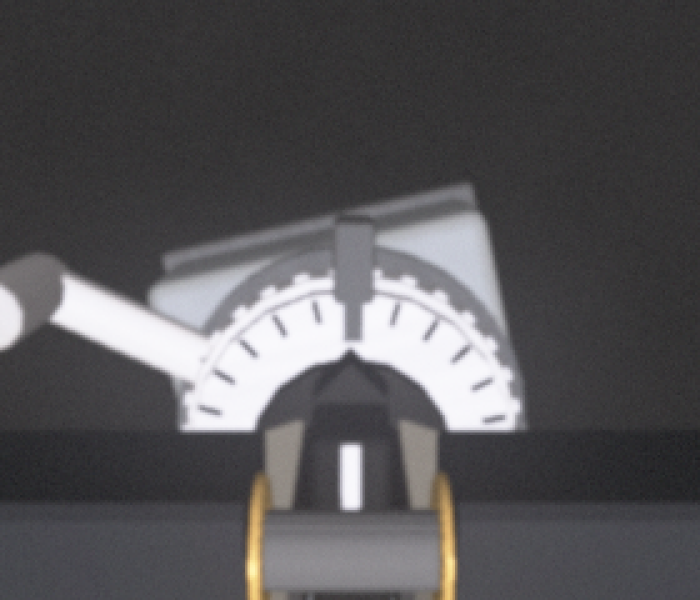

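The nose (350,352) lines up with the tab (353,225–340) to within about 1°. I'll release, lift, and move over the lever pin.

>>> drive_tool(dp=[[0,0,0],[0,0,0],[0,0,0],[0,0,0],[0,0,0],[0,0,-0.01],[0,0,-0.02],[0,0,-0.025],[0,0,0]], delta_rot=[[0,0,0],[0,0,0],[0,0,0],[0,0,0],[0,0,0],[0,0,0],[0,0,0],[0,0,0],[0,0,0]], hand=0.55)

```text
t: 8.62
eef_pos: [0.574, -0.0149, 0.1245]
tcp_rot: [[0.957, 0.289, 0.008], [0.289, -0.957, -0.001], [0.008, 0.004, -1.0]]
ft_force: [0.5, -0.2, 0.0]
opening: 0.0414
```

>>> drive_tool(dp=[[0.0101,-0.0226,0],[0.0101,-0.0226,0],[0.0101,-0.0226,0],[0,0,0],[0,0,0],[0,0,0],[0,0,0],[0,0,0],[0,0,0],[0,0,0],[0,0,0],[0,0,0],[0,0,0],[0,0,0],[0,0,0]], delta_rot=[[0,0,0],[0,0,0],[0,0,0],[0,0,-6.59],[0,0,-6.59],[0,0,-6.59],[0,0,-6.59],[0,0,-6.59],[0,0,-6.59],[0,0,-6.59],[0,0,-6.59],[0,0,-6.59],[0,0,-6.59],[0,0,0],[0,0,0]])

```text
t: 9.87
eef_pos: [0.5806, 0.0591, 0.1195]
tcp_rot: [[0.13, 0.991, 0.0], [0.991, -0.13, -0.0], [0.0, 0.0, -1.0]]
ft_force: [0.1, -0.4, 0.5]
opening: 0.0411
```

```bash
python3 - <<'E'
from bench import manip
from h import *
import json
s=manip.read_state();w=manip.camera_params("wrist");R=s["tcp_rot"];a=manip.snapshot("wrist");cv2.imwrite("pics/w7.png",a)
json.dump({k:np.asarray(v).tolist() for k,v in w.items()},open("w7.json","w"))
print(s["t"],s["eef_pos"],s["opening"],"yaw",np.degrees(np.arctan2(R[1,0],R[0,0])),"pin pred",proj(w,[.5806,.0585,.082]))
cv2.imwrite("pics/c7.png",cv2.resize(a[60:460,120:520],(600,600),interpolation=3))
E
```

```text
9.8667 [0.58055238 0.0591488  0.11946315] 0.041061485134395725 yaw 82.51173152681505 pin pred [320.95696474 253.79548538]
```

View pics/c7.png

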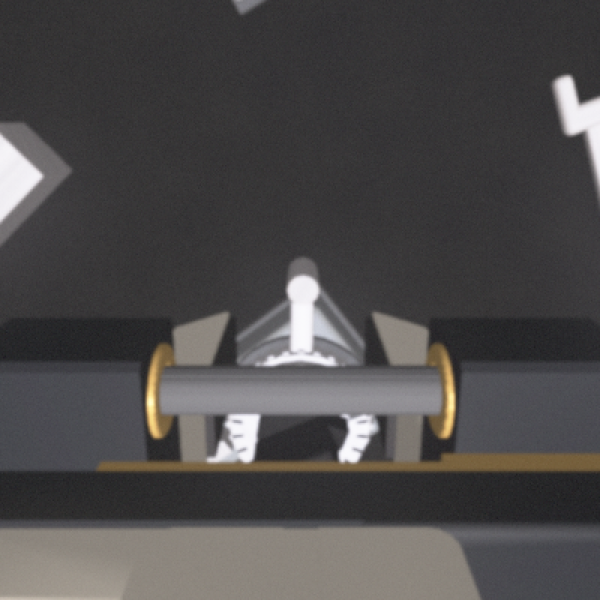

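The pin top is at crop (303,290), pixel (322,253), which is where I predicted it and centred between the fingers. Next I'll descend and grip.

>>> drive_tool(dp=[[0,0,0.015],[0,0,0.015],[0,0,0.015],[0,0,0.015],[0,0,0.015],[0,0,0.002],[0,0,0]], delta_rot=[[0,0,0],[0,0,0],[0,0,0],[0,0,0],[0,0,0],[0,0,0],[0,0,0]])

```text
t: 10.5
eef_pos: [0.5798, 0.0591, 0.0415]
tcp_rot: [[0.129, 0.992, -0.002], [0.992, -0.129, -0.0], [-0.0, -0.002, -1.0]]
ft_force: [0.5, -0.6, 0.9]
opening: 0.0412
```

>>> drive_tool(dp=[[0,0,0],[0,0,0],[0,0,0],[0,0,0],[0,0,0],[0,0,0],[0,0,0]], delta_rot=[[0,0,0],[0,0,0],[0,0,0],[0,0,0],[0,0,0],[0,0,0],[0,0,0]], hand=1, squeeze=35)

```text
t: 11.08
eef_pos: [0.581, 0.0592, 0.0427]
tcp_rot: [[0.127, 0.992, 0.001], [0.992, -0.127, 0.0], [0.0, 0.001, -1.0]]
ft_force: [0.5, 0.2, 2.6]
opening: 0.0132
```

>>> drive_tool(dp=[[-0.0001,0.0039,0],[-0.0001,0.0039,0],[-0.0001,0.0039,0],[-0.0001,0.0039,0],[-0.0001,0.0039,0],[-0.0001,0.0039,0],[-0.0001,0.0039,0],[-0.0001,0.0039,0],[0,0,0],[0,0,0]], delta_rot=[[0,0,3],[0,0,3],[0,0,3],[0,0,3],[0,0,3],[0,0,3],[0,0,3],[0,0,3],[0,0,0],[0,0,0]])

```text
t: 11.92
eef_pos: [0.6102, 0.0487, 0.0426]
tcp_rot: [[0.518, 0.855, 0.001], [0.855, -0.518, -0.0], [0.0, 0.001, -1.0]]
ft_force: [0.5, -1.2, 3.2]
opening: 0.013
```

```bash
cat > st.py <<'E'
from bench import manip
import numpy as np
s=manip.read_state();R=s["tcp_rot"];p=s["eef_pos"];v=p[:2]-[.5705,-.0155]
print("yaw",np.degrees(np.arctan2(R[1,0],R[0,0])).round(2),"ang",np.degrees(np.arctan2(v[1],v[0])).round(2),"r",np.hypot(*v).round(4),"F tool",(R.T@s["ft_force"]).round(2),"T",s["ft_torque"].round(2),"op",round(s["opening"],4),s["t"])
E
python3 st.py
```

```text
yaw 58.79 ang 58.24 r 0.0755 F tool [-0.76  1.01 -3.23] T [-0.14 -0.17  0.06] op 0.013 11.9167
```

>>> drive_tool(dp=[[0,0.0026,0],[-0.0001,0.0026,0],[0,0.0026,0],[0,0,0]], delta_rot=[[0,0,2],[0,0,2],[0,0,2],[0,0,0]])

```text
t: 12.25
eef_pos: [0.6165, 0.0444, 0.0425]
tcp_rot: [[0.606, 0.796, 0.001], [0.796, -0.606, -0.0], [0.0, 0.001, -1.0]]
ft_force: [0.1, -1.5, 3.9]
opening: 0.0131
```

```bash
python3 st.py
```

```text
yaw 52.73 ang 52.48 r 0.0755 F tool [-1.14  0.94 -3.89] T [-0.14 -0.15  0.05] op 0.0131 12.25
```

>>> drive_tool(dp=[[0,0.0026,0],[-0.0001,0.0026,0],[0,0.0026,0],[0,0,0]], delta_rot=[[0,0,2],[0,0,2],[0,0,2],[0,0,0]])

```text
t: 12.58
eef_pos: [0.6224, 0.0393, 0.0424]
tcp_rot: [[0.685, 0.728, 0.001], [0.728, -0.685, -0.0], [0.0, 0.001, -1.0]]
ft_force: [0.4, -0.8, 4.3]
opening: 0.0129
```

```bash
python3 st.py
```

```text
yaw 46.75 ang 46.59 r 0.0755 F tool [-0.33  0.82 -4.27] T [-0.22 -0.12  0.02] op 0.0129 12.5833
```

>>> drive_tool(dp=[[0,0.0026,0],[-0.0001,0.0026,0],[0,0.0026,0],[0,0,0]], delta_rot=[[0,0,2],[0,0,2],[0,0,2],[0,0,0]])

```text
t: 12.92
eef_pos: [0.6277, 0.0337, 0.0424]
tcp_rot: [[0.757, 0.653, 0.0], [0.653, -0.757, -0.0], [0.0, 0.0, -1.0]]
ft_force: [0.2, -1.6, 4.4]
opening: 0.0126
```

```bash
python3 st.py
```

```text
yaw 40.78 ang 40.7 r 0.0755 F tool [-0.84  1.34 -4.4 ] T [-0.24 -0.07  0.02] op 0.0126 12.9167
```

>>> drive_tool(dp=[[0,0.0026,0],[-0.0001,0.0026,0],[0,0.0026,0],[0,0,0]], delta_rot=[[0,0,2],[0,0,2],[0,0,2],[0,0,0]])

```text
t: 13.25
eef_pos: [0.6324, 0.0276, 0.0424]
tcp_rot: [[0.821, 0.571, 0.0], [0.571, -0.821, -0.0], [-0.0, 0.0, -1.0]]
ft_force: [-0.1, -0.4, 5.2]
opening: 0.0133
```

```bash
python3 st.py
```

```text
yaw 34.79 ang 34.83 r 0.0754 F tool [-0.27  0.29 -5.15] T [-0.29  0.    0.06] op 0.0133 13.25
```

>>> drive_tool(dp=[[0,0.0026,0],[-0.0001,0.0026,0],[0,0,0]], delta_rot=[[0,0,2],[0,0,2],[0,0,0]])

```text
t: 13.5
eef_pos: [0.6352, 0.0233, 0.0424]
tcp_rot: [[0.859, 0.512, 0.0], [0.512, -0.859, -0.0], [0.0, 0.0, -1.0]]
ft_force: [-0.4, -0.4, 4.8]
opening: 0.0129
```

```bash
python3 st.py
```

```text
yaw 30.8 ang 30.91 r 0.0754 F tool [-0.49  0.13 -4.76] T [-0.25  0.01  0.03] op 0.0129 13.5
```

>>> drive_tool(dp=[[0,0.0026,0],[-0.0001,0.0026,0],[0,0,0]], delta_rot=[[0,0,2],[0,0,2],[0,0,0]])

```text
t: 13.75
eef_pos: [0.6371, 0.0199, 0.0423]
tcp_rot: [[0.892, 0.451, -0.001], [0.451, -0.892, 0.001], [-0.0, -0.002, -1.0]]
ft_force: [-3.1, 3.3, 4.9]
opening: 0.0133
```

```bash
python3 st.py
```

```text
yaw 26.82 ang 28.03 r 0.0754 F tool [-1.3  -4.31 -4.91] T [0.5  0.29 0.16] op 0.0133 13.75
```

>>> drive_tool(dp=[[0,0.0013,0],[0,0.0013,0],[0,0,0]], delta_rot=[[0,0,1],[0,0,1],[0,0,0]])

```text
t: 14.0
eef_pos: [0.638, 0.0182, 0.0423]
tcp_rot: [[0.907, 0.421, -0.001], [0.421, -0.907, 0.002], [-0.001, -0.002, -1.0]]
ft_force: [-1.5, 4.2, 6.0]
opening: 0.0128
```

```bash
python3 st.py
```

```text
yaw 24.9 ang 26.55 r 0.0754 F tool [ 0.41 -4.47 -6.02] T [0.73 0.43 0.23] op 0.0128 14.0
```

>>> drive_tool(dp=[[0,0.0013,0],[0,0.0013,0],[0,0,0]], delta_rot=[[0,0,1],[0,0,1],[0,0,0]])

```text
t: 14.25
eef_pos: [0.6389, 0.0162, 0.0423]
tcp_rot: [[0.921, 0.389, -0.002], [0.389, -0.921, 0.002], [-0.001, -0.003, -1.0]]
ft_force: [-2.3, 5.3, 6.1]
opening: 0.0132
```

```bash
python3 st.py; python3 st.py
```

```text
yaw 22.91 ang 24.85 r 0.0754 F tool [-0.07 -5.8  -6.04] T [0.91 0.47 0.26] op 0.0132 14.25
yaw 22.91 ang 24.85 r 0.0754 F tool [-0.07 -5.8  -6.04] T [0.91 0.47 0.26] op 0.0132 14.25
```

>>> drive_tool(dp=[[0,0.0013,0],[0,0,0],[0,0,0],[0,0,0]], delta_rot=[[0,0,1],[0,0,0],[0,0,0],[0,0,0]])

```text
t: 14.58
eef_pos: [0.6393, 0.0152, 0.0422]
tcp_rot: [[0.927, 0.374, -0.002], [0.374, -0.927, 0.002], [-0.001, -0.003, -1.0]]
ft_force: [-3.0, 6.4, 5.9]
opening: 0.0129
```

```bash
python3 st.py; python3 - <<'E'
from bench import manip
import cv2,numpy as np
a=manip.snapshot("side");cv2.imwrite("pics/s8.png",a)
o=[cv2.resize(x[225:295,295:385],(400,311),interpolation=3) for x in(cv2.imread("pics/side0.png"),a)]
cv2.imwrite("pics/c8.png",np.hstack(o))
E
```

```text
yaw 21.97 ang 24.04 r 0.0754 F tool [-0.39 -7.12 -5.87] T [1.03 0.47 0.24] op 0.0129 14.5833
```

View pics/c8.png

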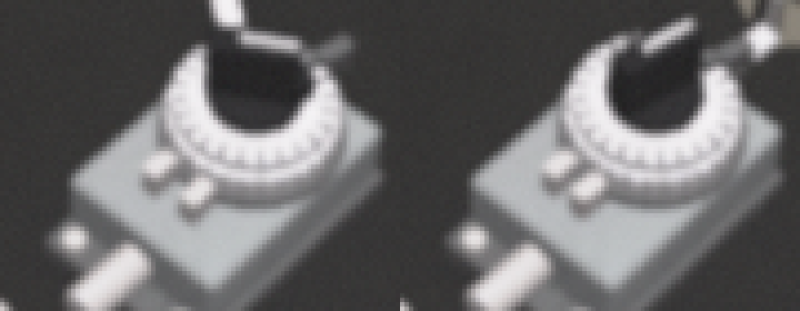

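The ears at crop (156,168)/(197,193) before are now at (160,168)/(188,190), so the gap has already closed somewhat. The knob line points at the tab. I'll measure the closure numerically.

```bash
python3 - <<'E'
from bench import manip
from h import *
d=manip.camera_params("side")
for f in("pics/side0.png","pics/s8.png"):
    im=cv2.imread(f)[255:277,322:348];g=cv2.resize(im,None,fx=8,fy=8,interpolation=3).max(2)
    for th in(190,200,210,218):
        P=[]
        for c in cv2.findContours((g>th).astype(np.uint8),0,2)[0]:
            A=cv2.contourArea(c)
            if 300<A<6000:
                m=cv2.moments(c);P.append((m["m10"]/m["m00"]/8+322-.44,m["m01"]/m["m00"]/8+255-.44,int(A)))
        P.sort();W=[onz(d,p[:2],.059) for p in P]
        print(f,th,np.round(P,1).tolist(),[np.linalg.norm(W[i+1]-W[i]).round(4) for i in range(len(W)-1)])
E
```

```text
pics/side0.png 190 [[327.0, 272.0, 2425.0], [329.8, 261.1, 2125.0], [338.9, 267.5, 1749.0], [344.5, 274.7, 1386.0]] [np.float64(0.0244), np.float64(0.0213), np.float64(0.0182)]
pics/side0.png 200 [[330.1, 261.2, 1444.0], [339.1, 267.3, 1565.0], [341.8, 258.3, 5114.0]] [np.float64(0.0207), np.float64(0.0206)]
pics/side0.png 210 [[330.4, 261.2, 1075.0], [339.1, 267.3, 884.0], [341.5, 261.0, 1104.0], [343.6, 256.6, 2242.0]] [np.float64(0.0204), np.float64(0.0149), np.float64(0.0106)]
pics/side0.png 218 [[330.3, 261.3, 820.0], [339.0, 267.5, 827.0], [344.2, 256.6, 1787.0]] [np.float64(0.0205), np.float64(0.0262)]
pics/s8.png 190 [[327.3, 272.8, 815.0], [329.7, 261.1, 2068.0], [337.1, 266.3, 1565.0], [342.7, 275.1, 1700.0]] [np.float64(0.0261), np.float64(0.0173), np.float64(0.0212)]
pics/s8.png 200 [[330.3, 261.2, 1380.0], [337.1, 266.3, 1444.0], [340.2, 260.0, 1608.0], [343.5, 256.8, 2491.0]] [np.float64(0.0165), np.float64(0.0151), np.float64(0.0095)]
pics/s8.png 210 [[330.3, 261.2, 1011.0], [336.9, 266.5, 890.0], [343.7, 256.6, 2179.0], [343.9, 262.4, 547.0]] [np.float64(0.0164), np.float64(0.0255), np.float64(0.0129)]
pics/s8.png 218 [[330.2, 261.4, 763.0], [337.0, 266.5, 827.0], [344.0, 256.6, 1843.0]] [np.float64(0.0165), np.float64(0.0258)]
```

The gap closed by 4.0 mm (20.5 to 16.5 mm between ear centres), so it is now about 8 mm, roughly 0.09 rad past the seat: tight, and well short of forced. I'll unload the arm's lag, release and lift.

>>> drive_tool(dp=[[0,-0.001,0],[0,-0.001,0],[0,0,0]], delta_rot=[[0,0,0],[0,0,0],[0,0,0]])

```text
t: 14.88
eef_pos: [0.6391, 0.0157, 0.0423]
tcp_rot: [[0.927, 0.374, -0.001], [0.374, -0.927, 0.0], [-0.001, -0.001, -1.0]]
ft_force: [-2.4, 0.9, 4.4]
opening: 0.0133
```

```bash
python3 st.py
```

```text
yaw 21.97 ang 24.49 r 0.0754 F tool [-1.91 -1.7  -4.43] T [0.27 0.3  0.28] op 0.0133 14.8833
```

>>> drive_tool(dp=[[0,0,0],[0,0,0],[0,0,0],[0,0,0],[0,0,-0.01],[0,0,-0.02],[0,0,-0.03],[0,0,-0.035],[0,0,-0.04],[0,0,-0.04],[0,0,-0.02],[0,0,0],[0,0,0]], delta_rot=[[0,0,0],[0,0,0],[0,0,0],[0,0,0],[0,0,0],[0,0,0],[0,0,0],[0,0,0],[0,0,0],[0,0,0],[0,0,0],[0,0,0],[0,0,0]], hand=0.55)

```text
t: 15.97
eef_pos: [0.6401, 0.0147, 0.2391]
tcp_rot: [[0.929, 0.37, 0.003], [0.37, -0.929, -0.0], [0.003, 0.002, -1.0]]
ft_force: [-0.1, -0.2, -0.1]
opening: 0.0411
```

```bash
python3 - <<'E'
from bench import manip
from h import *
s=manip.read_state();d=manip.camera_params("side");w=manip.camera_params("wrist");a=manip.snapshot("wrist");b=manip.snapshot("side")
cv2.imwrite("pics/w9.png",a);cv2.imwrite("pics/s9.png",b)
print(s["t"],s["eef_pos"],s["opening"],s["ft_force"])
g=cv2.resize(b[255:277,322:348],None,fx=8,fy=8,interpolation=3).max(2)
for th in(200,210,218):
    P=[]
    for c in cv2.findContours((g>th).astype(np.uint8),0,2)[0]:
        if 300<cv2.contourArea(c)<6000:
            m=cv2.moments(c);P.append((m["m10"]/m["m00"]/8+322-.44,m["m01"]/m["m00"]/8+255-.44))
    P.sort();W=[onz(d,p,.059) for p in P];print(th,np.round(P,1).tolist(),np.linalg.norm(W[1]-W[0]).round(4))
x,y=(proj(w,[.59,-.01,.07])-[130,100]).astype(int).clip(0,[380,280]);print(x,y)
cv2.imwrite("pics/c9.png",np.hstack([cv2.resize(a[y:y+200,x:x+260],(500,385),interpolation=3),cv2.resize(b[190:310,285:415],(300,385),interpolation=3)]))
E
```

```text
15.9667 [0.64012751 0.01468859 0.23914376] 0.04114266923609129 [-0.13132775 -0.17975846 -0.05524328]
200 [[330.3, 261.2], [337.0, 266.3], [340.1, 260.0], [343.5, 256.8]] 0.0163
210 [[330.3, 261.2], [336.9, 266.5], [340.0, 260.1], [343.7, 256.6]] 0.0164
218 [[330.3, 261.3], [337.0, 266.5], [344.0, 256.6]] 0.0164
193 165
```

View pics/c9.png

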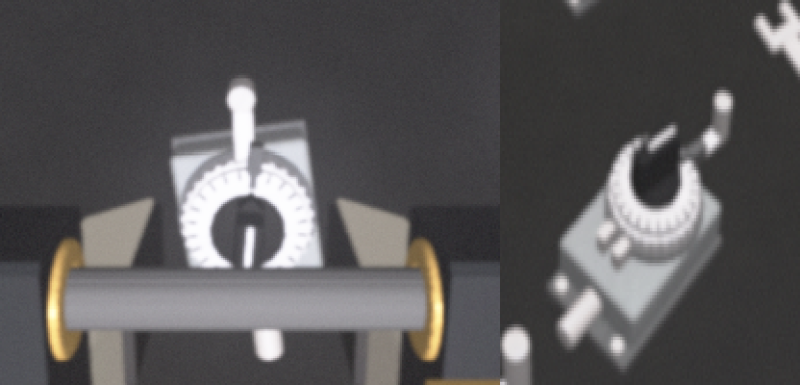

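The gap held after release (16.4 mm between ear centres, about 8 mm gap). I'll do one numeric check of knob against tab before handing in.

```bash
python3 - <<'E'
from bench import manip
from h import *
w=manip.camera_params("wrist");a=cv2.imread("pics/w9.png");x0,y0=193,165
A=lambda v:np.degrees(np.arctan2(v[1],v[0])).round(1)
r=cv2.resize(a[278:310,312:336],None,fx=8,fy=8,interpolation=3).min(2)
for th in(110,140,170):
    c=max(cv2.findContours((r>th).astype(np.uint8),0,2)[0],key=cv2.contourArea)
    vx,vy,px,py=cv2.fitLine(c,2,0,.01,.01).ravel();sg=-np.sign(vy)
    p=np.array([px,py])/8+[312,278]-.44;u=np.array([vx,vy])*sg
    print(th,cv2.contourArea(c)/64,p.round(1),A(onz(w,p+5*u,.105)-onz(w,p-5*u,.105)))
ax=proj(w,[.5705,-.0155,.074]);print(ax)
# tab: dark-grey between white dial ticks, centre at each row
for R in range(236,262,3): print(R,a[R,312:342].min(1).tolist())
E
```

```text
110 132.3203125 [322.1 294.3] 20.6
140 109.5625 [322. 293.] 15.9
170 84.6875 [322.8 291.1] 18.8
[322.65943918 283.9787641 ]
236 [117, 141, 199, 238, 249, 252, 253, 253, 253, 252, 251, 246, 220, 160, 119, 106, 110, 109, 110, 109, 111, 110, 110, 109, 111, 113, 115, 118, 118, 115]
239 [109, 129, 177, 228, 247, 252, 253, 253, 253, 250, 229, 166, 117, 93, 88, 89, 92, 104, 129, 149, 160, 166, 167, 171, 176, 179, 181, 188, 192, 196]
242 [126, 134, 171, 225, 247, 251, 252, 253, 252, 245, 213, 161, 136, 136, 139, 136, 135, 142, 159, 174, 187, 197, 206, 209, 212, 219, 219, 220, 221, 221]
245 [142, 147, 173, 220, 246, 251, 252, 252, 250, 233, 181, 153, 149, 147, 144, 145, 145, 142, 138, 140, 139, 142, 140, 142, 150, 160, 180, 196, 208, 217]
248 [180, 191, 199, 215, 234, 240, 241, 241, 234, 202, 160, 145, 145, 144, 147, 149, 146, 142, 142, 145, 152, 157, 155, 150, 148, 145, 142, 141, 143, 150]
251 [248, 248, 247, 245, 242, 242, 239, 238, 225, 191, 154, 146, 146, 147, 147, 150, 174, 222, 242, 246, 245, 244, 241, 228, 194, 165, 154, 156, 156, 152]
254 [233, 237, 240, 241, 234, 227, 238, 246, 242, 220, 178, 156, 146, 149, 148, 156, 175, 206, 227, 230, 227, 230, 235, 238, 244, 245, 245, 244, 240, 228]
257 [252, 253, 253, 252, 244, 229, 240, 250, 253, 250, 235, 190, 156, 166, 209, 240, 250, 253, 252, 249, 239, 237, 248, 251, 250, 245, 238, 235, 240, 245]
260 [252, 253, 253, 253, 253, 253, 253, 253, 253, 250, 231, 181, 159, 180, 227, 249, 253, 252, 251, 244, 243, 248, 252, 253, 253, 252, 247, 233, 220, 224]
```

```bash
python3 -c "
from bench import manip
print(manip.job_done())"
```

```text
the job is handed in; nothing more can be done
None
```

The knob is set on the tab, the lock ring is tight but not forced, and the job is handed in. It used about 16 s of the 64 s. No verdict is reported, so the checks below are my own.

- **Knob:** I turned it about 46° anticlockwise and let go. The enlarged picture taken before I let go showed nose and tab lined up within about 1°. After release the pale line measured 16–21°, a noisy reading, against 16.8° for the tab; the limit is about 5.7° either way.
- **Lock ring:** I gripped the pin and swung it clockwise to the seat, felt at about 29°, then about 5° further. In the side view the ear gap closed by about 4 mm, to about 8 mm (tight is under 10, overtightened under 4). It still measured that after release, with the gripper clear.
- **Other items:** I went nowhere near the blanks, the steel block or the spanner, but took no separate measurement of them at the end.

Two things disagreed with the description:
- **Fingertips:** They sit about 17.5 mm behind the reported TCP, not 17 mm ahead. My first grip closed above the knob on nothing. A gentle touch on the knob's top (27.5 N on the closed fingertips) gave the true offset.
- **Tightening force:** It read about 7 N at the pin, below the 11–12 N expected for that much tightening. I went by the angle and the ear gap instead, and those two agreed.

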